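# Reset the one sound breaker on the gauge-office supply box

## Task

All three breaker buttons on the bench supply box have popped out, but only one breaker is fit to reset: press the buttons gently, with less than 15 N, letting any that stays soft come back out, until one snaps over under the finger and stays in. Take the finger off it, then throw that same circuit's toggle switch fully on, away from the robot; never switch on a circuit whose button is out, and leave the things round the box where they are.

Things in the scene. Friction and masses are not known exactly. Their poses are not given: they have to be found in the camera images.
- supply_box: Bench supply box bolted to the shelf: grey steel, 190 mm (its x) x 300 mm (its y) x 95 mm high. Origin at the centre of its underside; x to its far side with the outlets, y to the left along the row of three like circuits (box y = +90, 0, -90 mm), z up. In each circuit the reset button is at box x = +45 mm, the toggle's pivot at box x = -42 mm, 95 mm up on the cover plate.
- button_left: The left-hand (box y = +90 mm) breaker's black round reset button, 16 mm diameter, pressed straight down; origin at the centre of its flat top, moves with it. Popped out, that is 20 mm above the cover plate, in a steel nut 25 mm wide and 5 mm high. A solid stop lies 5 to 12.5 mm in, at a depth that differs from breaker to breaker and is not known. The stem breaks above 15 N.
- button_middle: The middle (box y = 0) breaker's black round reset button, 16 mm diameter, pressed straight down; origin at the centre of its flat top, moves with it. Popped out, that is 20 mm above the cover plate, in a steel nut 25 mm wide and 5 mm high. A solid stop lies 5 to 12.5 mm in, at a depth that differs from breaker to breaker and is not known. The stem breaks above 15 N.
- button_right: The right-hand (box y = -90 mm) breaker's black round reset button, 16 mm diameter, pressed straight down; origin at the centre of its flat top, moves with it. Popped out, that is 20 mm above the cover plate, in a steel nut 25 mm wide and 5 mm high. A solid stop lies 5 to 12.5 mm in, at a depth that differs from breaker to breaker and is not known. The stem breaks above 15 N.
- reset_left (a joint): Travel of the left reset button, m: 0 out, grows as pressed. The one sound breaker (not told by looks) resists with up to 6 to 9 N, greatest some 3 mm before its stop, then gives way, runs the last 1 to 1.5 mm to the stop by itself and stays in. The other two stay at 3 N or less right down to the solid stop and spring back out.
- reset_middle (a joint): Travel of the middle reset button, m: 0 out, grows as pressed. The one sound breaker (not told by looks) resists with up to 6 to 9 N, greatest some 3 mm before its stop, then gives way, runs the last 1 to 1.5 mm to the stop by itself and stays in. The other two stay at 3 N or less right down to the solid stop and spring back out.
- reset_right (a joint): Travel of the right reset button, m: 0 out, grows as pressed. The one sound breaker (not told by looks) resists with up to 6 to 9 N, greatest some 3 mm before its stop, then gives way, runs the last 1 to 1.5 mm to the stop by itself and stays in. The other two stay at 3 N or less right down to the solid stop and spring back out.
- lever_left (a point): Rounded tip of the left-hand (box y = +90 mm) circuit's steel bat-handle toggle, 12 mm thick at the tip, 7 mm at the root, 42 mm from its pivot (axis: box y, at the cover plate's height). Off, it leans 0.42 rad to the robot's side (box -x): tip 17 mm to that side of the pivot, 38 mm above the plate. On, it leans 0.42 rad the other way.
- lever_middle (a point): Rounded tip of the middle (box y = 0) circuit's steel bat-handle toggle, 12 mm thick at the tip, 7 mm at the root, 42 mm from its pivot (axis: box y, at the cover plate's height). Off, it leans 0.42 rad to the robot's side (box -x): tip 17 mm to that side of the pivot, 38 mm above the plate. On, it leans 0.42 rad the other way.
- lever_right (a point): Rounded tip of the right-hand (box y = -90 mm) circuit's steel bat-handle toggle, 12 mm thick at the tip, 7 mm at the root, 42 mm from its pivot (axis: box y, at the cover plate's height). Off, it leans 0.42 rad to the robot's side (box -x): tip 17 mm to that side of the pivot, 38 mm above the plate. On, it leans 0.42 rad the other way.
- switch_left (a joint): Angle of the left toggle, rad: 0 off (leaning to the robot), 0.84 fully on (leaning away, solid stop). Friction holds it where it is left; about 1.2 N at the tip moves it, 3 N half-way down.
- switch_middle (a joint): Angle of the middle toggle, rad: 0 off (leaning to the robot), 0.84 fully on (leaning away, solid stop). Friction holds it where it is left; about 1.2 N at the tip moves it, 3 N half-way down.
- switch_right (a joint): Angle of the right toggle, rad: 0 off (leaning to the robot), 0.84 fully on (leaning away, solid stop). Friction holds it where it is left; about 1.2 N at the tip moves it, 3 N half-way down.
- gauge_box: Bystander: closed walnut gauge box with a brass cam lock, 170 x 130 x 68 mm, loose on the shelf to the left of the supply box; origin at the centre of its underside.
- bore_gauge: Bystander: nickel-plated dial bore gauge lying on the shelf to the right of the supply box, 260 mm long, up to 58 mm wide and 23 mm high; origin on the shelf near its middle, x along it towards the measuring head.
- mallet: Bystander: copper mallet lying on the shelf further right, 235 mm long, head 36 mm diameter x 75 mm, up to 36 mm high; origin on the shelf near its middle, x towards the head.

How it is judged (in metres and radians):
On the way:
1. one reset button has snapped over and stays in with the finger off it, all toggles still off (((value of joint reset_left above 0.004 m and value of joint each of reset_middle, reset_right below 0.002 m) or (value of joint reset_middle above 0.004 m and value of joint each of reset_left, reset_right below 0.002 m) or (value of joint reset_right above 0.004 m and value of joint each of reset_left, reset_middle below 0.002 m)) and contact force between the fingers and supply_box below 0.3 N and value of joint each of switch_left, switch_middle, switch_right below 0.3 rad), for 0.2 s.
At the end, for the whole second after the job is handed in: One reset button stays in by itself (more than 4 mm), its own circuit's toggle is thrown on (0.7 rad or more of 0.84), the other two buttons are out (within 2 mm) and the other two toggles are off (below 0.2 rad) ((((value of joint reset_left above 0.004 m and value of joint each of reset_middle, reset_right below 0.002 m) and value of joint switch_left above 0.7 rad and value of joint each of switch_middle, switch_right below 0.2 rad) or ((value of joint reset_middle above 0.004 m and value of joint each of reset_left, reset_right below 0.002 m) and value of joint switch_middle above 0.7 rad and value of joint each of switch_left, switch_right below 0.2 rad) or ((value of joint reset_right above 0.004 m and value of joint each of reset_left, reset_middle below 0.002 m) and value of joint switch_right above 0.7 rad and value of joint each of switch_left, switch_middle below 0.2 rad))); the robot touches nothing.
It fails at once if the robot presses a reset button with more than 15 N (contact force between any of the fingers, the arm and button_left above 15 N or contact force between any of the fingers, the arm and button_middle above 15 N or contact force between any of the fingers, the arm and button_right above 15 N).
It fails at once if a toggle is switched on (past its middle) while its own reset button is out ((value of joint switch_left above 0.42 rad and value of joint reset_left below 0.003 m) or (value of joint switch_middle above 0.42 rad and value of joint reset_middle below 0.003 m) or (value of joint switch_right above 0.42 rad and value of joint reset_right below 0.003 m)).
It fails at once if a bystander (gauge box, bore gauge or mallet) is moved more than 15 mm (distance of any of gauge_box, bore_gauge, mallet from where it was at the start of the episode above 0.015 m).
It also fails if it takes over 64 s, if anything falls off the work surface, if the arm or the gripper's body presses on something with over 40 N, if the wrist force passes 120 N, or if a joint passes its speed limit or range.

## Robot

A 6-joint arm with a two-finger parallel gripper is mounted at the origin on the work surface. World frame = base frame: x ahead of the robot, y to its left, z up, the work surface at z = 0. Lengths are in mm, angles in rad, forces in N, time in s.
With the tool pointing down it reaches from about 275 to 750 mm from the base axis. Payload 10.2 kg.
Tool frame: the origin (TCP) lies at the very end of the fingers, on their centre line; the grasp point (between the pads) lies 19 mm behind it (ctrl.hold_point_z is the distance from the TCP to the grasp point, in mm); z points along the fingers, y is the direction in which the jaws open and shut (so a half turn about z gives the same grasp; the last joint's range is limited). The gripper opens to 85 mm and grips with 20 to 120 N. Pads are 22 mm wide; open, the fingers measure 114 mm over their backs; the gripper's body (76 mm by 85 mm) begins 54 mm behind the grasp point. The pads swing forward as they close: fully open they stand 13 mm farther back than shut.
Start: joints at [-1.543, 0.313, 1.498, -0, 1.331, -0.223], TCP at [130.28, -508.584, 231.294] pointing down, gripper open.
Joint ranges: [-2.94, 2.94], [-0.97, 2.17], [0.19, 2.56], [-1.23, 4.37], [0.02, 3.11], [-2.88, 2.88]. Speed limits (rad/s): [2.39, 2.39, 3.01, 3.14, 3.14, 3.14].

## Interface

Orientations are given as a unit quaternion [w, x, y, z].
In Python, from rig import readout, cams, workorder, spotter, ctrl gives the robot as it stands.
- The arm moves only by the tool step_arm, never from a script. Its argument "plan" is text: rows parted by semicolons, each of 5 numbers parted by spaces: the shift along the tool's x, y, z in cm, then the turn about the tool's z in degrees, then the opening in per cent of the stroke, from 0 (shut) to 100 (fully open). In form: x y z twist gripper; .... A call has 1 to 10 rows; each row is the pose to reach, as a shift and turn from the pose commanded when the call began, along the tool's axes at that moment; what a row does not reach only later rows make up. A row lasts 1/10 s, in which the tool goes at most 50 mm and 8.59 degrees, less where a joint would pass 70% of its speed; a pose out of reach is approached as far as the arm can. A call with a gripper value outside its range is refused whole. The fingers move at their own pace and stop on an object; "grip_force" is the grip in N (left out, the last holds). Time passes only in rows, so rows that repeat a pose let the fingers close. It gives the time, the measured TCP pose, the force and the opening at its end, in the units of the state.
- readout.sense(): the state, without advancing time (a new reading comes with each control period).
- cams.capture(name): name is "side" or "top" or "wrist"; returns (picture, depth): 420x560x3 uint8, red, green, blue; 420x560 float32, mm along the optical axis (not along the pixel's ray), 0 where there is no reading.
- cams.camera_info(name): a dict with "vfov" (degrees; the focal length in pixels is half the picture's height over the tangent of half this angle, whatever the lens; pixels are square), "cx", "cy" (the principal point, pixels), "rvec" (rotation vector, rad) and "tvec" (3), from world to camera coordinates, as OpenCV has them. Camera axes: x right, y down, z forward; pixel columns grow to the right and rows downward; lengths in mm; the calibration is good to about 2 mm. A picture is of the moment at which its call begins: read the wrist's pose just before it. camera_info takes no time and is no camera call; for the wrist camera it gives the pose at the moment of the call.
- workorder.finish_job(): hands the job in, once; it reports no verdict.
Trained networks look in the newest picture that a camera, given by its name, has taken for a name from the list of things; names that differ only in an ending like _2 or _b are one class to them, and where a whole thing is asked for, a point or a joint stands for the part that bears it (a point fixed in the world has none). Each returns a list of dicts, best first, with "conf" (0 to 1); they miss things now and then, are a little off and sometimes report something else, mostly with a low value. They report only what shows in the picture. A call takes as long as a camera call.
- spotter.regions_of(camera, target): "pixels" (420x560 bool, what is visible of it) and "extent" ([centre column, centre row, width, height] in pixels, round what is visible of it).
The state is a dict: "time_s": time; "joints": joint angles; "dq": joint speeds; "tau": joint torques, N m; "eef_pos": TCP position; "ee_rot": TCP orientation; "force": force on the tool from outside, world axes, zero at the start; "wrist_torque": the same for the moment, N m; "grip_width": opening from 0.0 (shut) to 1.0 (fully open).
Only numpy, scipy, OpenCV 4.12 (cv2) and the standard library are available. Lean on these libraries where they do the work, as an engineer would, in place of code of your own. Each camera call takes 0.05 s, during which the arm holds its last target. There are 200 camera calls.

## Working session

There is one attempt and no reset: what is moved stays moved. The work goes in short steps, Python scripts to look and compute and a tool call to move; the robot and the scene stay as the last step left them, time stands still between calls to the robot, and variables do not carry over. Pictures are saved under pics/ and viewed, about 8 in all and at most 12, crops included, and the job is handed in when it is done.

Besides the shell and the picture viewer there is one more tool, called after "Emit:" as name(argument=value, ...), one argument or row to a line, values as JSON. step_arm: Moves the arm, as the interface text tells. Its arguments: {"type":"object","properties":{"plan":{"type":"string"},"grip_force":{"type":"number"}},"required":["plan"]}

```bash
mkdir -p pics; cat > h.py <<'E'
import numpy as np, cv2
from rig import readout, cams, workorder, spotter, ctrl
def cam(n):
    i=cams.camera_info(n); R=cv2.Rodrigues(np.array(i['rvec'],float))[0]; t=np.array(i['tvec'],float).ravel()
    return i,R,t,210/np.tan(np.radians(i['vfov']/2))
def cloud(n,d):
    i,R,t,f=cam(n); v,u=np.mgrid[0:420,0:560]
    P=np.stack([(u-i['cx'])/f*d,(v-i['cy'])/f*d,d],-1)
    return (P-t)@R
def save(n,im): cv2.imwrite('pics/'+n+'.png',cv2.cvtColor(im,cv2.COLOR_RGB2BGR))
E
python3 - <<'E'
from h import *
s=readout.sense(); print({k:np.round(v,3) for k,v in s.items()})
for n in ['top','side']:
    im,d=cams.capture(n); P=cloud(n,d); np.save(n,P)
    for o in ['supply_box','button_left','button_middle','button_right','lever_left','lever_middle','lever_right']:
        for r in spotter.regions_of(n,o)[:2]:
            m=r['pixels']&(d>0); q=P[m]
            print(n,o,round(r['conf'],2),np.round(r['extent']),m.sum(),np.round(np.median(q,0)) if len(q) else '', np.round(q[q[:,2]>np.percentile(q[:,2],70)].mean(0),1) if len(q)>5 else '')
    save(n,im)
    print({k:v for k,v in cams.camera_info(n).items()})
E
```

```text
{'time_s': np.float64(0.0), 'joints': array([-1.543,  0.313,  1.498,  0.   ,  1.331, -0.223]), 'dq': array([-0.   ,  0.   ,  0.   ,  0.   ,  0.001,  0.001]), 'tau': array([ 0.0000e+00, -4.1226e+01, -2.5974e+01, -0.0000e+00,  4.0000e-03,
       -0.0000e+00]), 'eef_pos': array([ 130.277, -508.32 ,  230.73 ]), 'ee_rot': array([-0.001,  0.992,  0.125,  0.   ]), 'force': array([-0.851, -0.225, -0.214]), 'wrist_torque': array([-0.029, -0.027, -0.043]), 'grip_width': np.float64(0.998)}
top supply_box 0.66 [298. 226. 140.  98.] 10222 [584. -35.  94.] [587.2 -38.7  98.8]
top button_left 0.22 [297. 226. 143.  96.] 10185 [585. -36.  94.] [587.2 -38.8  98.8]
{'vfov': 47.55834457515244, 'cx': 275.1032993088228, 'cy': 212.5793495933584, 'rvec': array([ 2.13525564, -2.18240063,  0.14579571]), 'tvec': array([  23.66849874,  624.78393735, 1156.67260233])}
side supply_box 0.76 [292. 228. 112. 134.] 12033 [579.  59.  96.] [585.8 -19.4  99.9]
side button_middle 0.54 [338. 175.  21.  19.] 271 [ 481. -273.   23.] [ 481.6 -285.4   24.7]
side button_right 0.45 [271. 175.   8.  10.] 47 [ 642. -113.  112.] [ 642.2 -115.2  116.8]
side lever_left 0.52 [324. 219.   9.  16.] 74 [521.  49. 128.] [517.2  46.5 135.5]
side lever_middle 0.61 [317. 193.  10.  13.] 57 [535. -40. 122.] [532.  -40.2 132. ]
side lever_right 0.68 [321. 219.   7.  16.] 78 [522.  49. 124.] [518.   48.  134.3]
side lever_right 0.48 [312. 167.   7.  14.] 64 [ 548. -130.  122.] [ 543.4 -130.5  133.9]
{'vfov': 57.48120700095768, 'cx': 280.4265912367529, 'cy': 213.4972237561025, 'rvec': array([ 0.14785943, -2.76478872,  1.35205162]), 'tvec': array([601.15203138, 106.90704531, 771.36045799])}
```

```bash
python3 - <<'E'
from h import *
im=cv2.imread('pics/top.png'); s=cv2.imread('pics/side.png')
a=cv2.resize(im[130:330,190:450],(780,600)); cv2.imwrite('pics/topc.png',a)
P=np.load('top.npy')
z=P[...,2]; m=(z>88)&(z<102)&(P[...,0]>450)&(P[...,0]<720)&(abs(P[...,1]+35)<190)
xy=P[m][:,:2].astype(np.float32); print(cv2.minAreaRect(xy), np.median(z[m]))
b=(z>105)&(z<140)&(P[...,0]>450)&(P[...,0]<720)&(abs(P[...,1]+35)<170)
n,l,st,c=cv2.connectedComponentsWithStats(b.astype(np.uint8))
for k in range(1,n):
    q=P[l==k]; print(len(q),np.round(c[k]),np.round(q.mean(0),1),q[:,2].max().round(1))
P=np.load('side.npy');z=P[...,2]
b=(z>105)&(z<140)&(P[...,0]>450)&(P[...,0]<720)&(abs(P[...,1]+35)<170)
n,l,st,c=cv2.connectedComponentsWithStats(b.astype(np.uint8))
for k in range(1,n):
    q=P[l==k]; print('side',len(q),np.round(c[k]),np.round(q.mean(0),1),q[:,2].max().round(1), np.round(q[q[:,2]>q[:,2].max()-4].mean(0),1))
E
```

```text
((585.666015625, -39.098480224609375), (189.46337890625, 299.21405029296875), 8.592726707458496) 94.44694945998317
37 [330. 200.] [ 643.  -120.8  114.3] 119.6
37 [293. 206.] [629.4 -32.3 114.2] 118.9
37 [256. 213.] [616.1  56.4 113.2] 120.1
30 [339. 240.] [ 546.1 -135.2  127.9] 137.9
29 [301. 247.] [533.1 -46.7 130.1] 138.9
1 [296. 244.] [541.2 -36.9 105.4] 105.4
28 [263. 254.] [519.6  41.6 129.4] 137.0
side 60 [312. 167.] [ 547.2 -130.4  123.3] 137.0 [ 543.  -131.6  135.2]
side 49 [269. 173.] [ 642.5 -115.1  113.2] 118.3 [ 643.2 -117.3  116.4]
side 69 [316. 190.] [534.4 -41.2 124.5] 138.3 [530.9 -43.5 135.9]
side 60 [269. 196.] [629.3 -26.4 113.1] 118.1 [629.8 -28.3 116.1]
side 84 [322. 217.] [521.   47.7 124.4] 138.4 [517.9  46.2 136.3]
side 71 [270. 224.] [616.2  62.1 113.4] 118.2 [616.4  60.3 116.3]
```

View pics/topc.png

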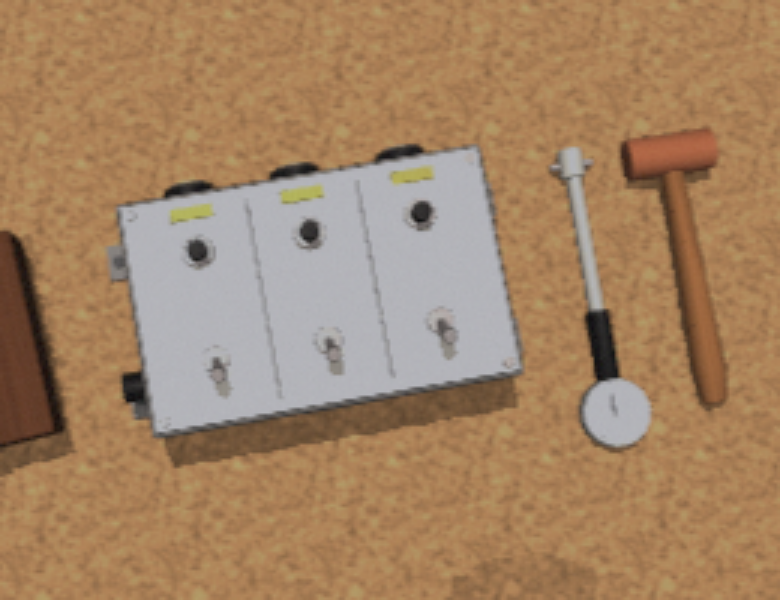

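View pics/side.png

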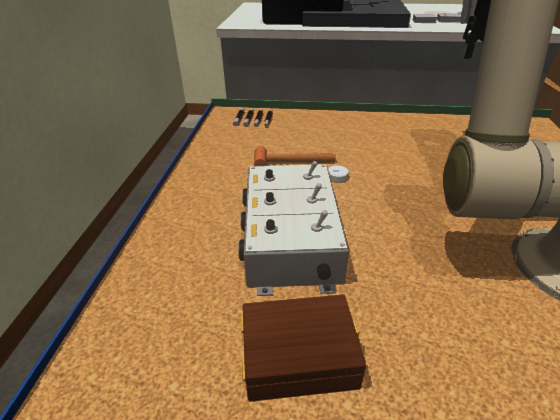

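The top view shows the box at (586, -39) with yaw about 8.6°. In the crop, the buttons are near (198,250), (310,232) and (422,213), the toggles are below them, and the gauge and mallet lie to the right. The side view agrees with this.

```bash
cat >> h.py <<'E'
from scipy.spatial.transform import Rotation as Ro
C=np.array([585.7,-39.1]); A=np.radians(8.6); X=np.array([np.cos(A),np.sin(A)]); Y=np.array([-X[1],X[0]])
def go(bx,by,z):
    s=readout.sense(); q=s['ee_rot']; R=Ro.from_quat([q[1],q[2],q[3],q[0]]).as_matrix()
    T=np.append(C+bx*X+by*Y,z); d=R.T@(T-s['eef_pos'])/10
    yaw=np.degrees(np.arctan2(R[1,0],R[0,0]))
    print('target',T.round(1),'at',s['eef_pos'].round(1),'shift cm',d.round(2),'twist',round(yaw-8.6,2),'F',s['force'].round(2),'t',s['time_s'],'z-axis',R[:,2].round(4))
E
python3 -c "
from h import *
go(45,-90,150)
go(45,-90,200)"
```

```text
target [ 643.7 -121.4  150. ] at [ 130.3 -508.6  231.3] shift cm [ 59.34 -24.77   8.13] twist 5.77 F [-0.26  0.09  0.25] t 0.8 z-axis [ 0.e+00 -1.e-04 -1.e+00]
target [ 643.7 -121.4  200. ] at [ 130.3 -508.6  231.3] shift cm [ 59.34 -24.77   3.13] twist 5.77 F [-0.26  0.09  0.25] t 0.8 z-axis [ 0.e+00 -1.e-04 -1.e+00]
```

Emit:
step_arm(
  plan="59.34 -24.77 3.13 5.77 0;59.34 -24.77 3.13 5.77 0;59.34 -24.77 3.13 5.77 0;59.34 -24.77 3.13 5.77 0;59.34 -24.77 3.13 5.77 0;59.34 -24.77 3.13 5.77 0;59.34 -24.77 3.13 5.77 0;59.34 -24.77 3.13 5.77 0;59.34 -24.77 3.13 5.77 0;59.34 -24.77 3.13 5.77 0",
  grip_force=30,
)

```text
time_s: 1.8
eef_pos: [530.5, -206.2, 207.0]
ee_rot: [0.0, 0.997, 0.075, 0.0]
force: [0.4, 0.5, 0.3]
grip_width: -0.001
```

```bash
python3 -c "
from h import *
go(45,-90,150)"
```

```text
target [ 643.7 -121.4  150. ] at [ 530.5 -206.2  207. ] shift cm [12.46 -6.7   5.7 ] twist 0.01 F [0.43 0.47 0.29] t 1.8 z-axis [ 2.e-04 -3.e-04 -1.e+00]
```

Emit:
step_arm(
  plan="12.46 -6.7 2.7 0 0;12.46 -6.7 2.7 0 0;12.46 -6.7 2.7 0 0;12.46 -6.7 2.7 0 0;12.46 -6.7 5.7 0 0;12.46 -6.7 5.7 0 0;12.46 -6.7 5.7 0 0;12.46 -6.7 5.7 0 0",
)

```text
time_s: 2.6
eef_pos: [642.4, -123.6, 151.7]
ee_rot: [0.0, 0.997, 0.075, 0.001]
force: [-0.1, -0.5, 0.4]
grip_width: 0.0
```

```bash
python3 -c "
from h import *
go(45,-90,118)
im,d=cams.capture('wrist'); save('wrist',im)
im,d=cams.capture('side'); a=cv2.resize(im[100:280,200:400],(667,600)); save('side2',a)
im2=cv2.imread('pics/wrist.png')"
```

```text
target [ 643.7 -121.4  118. ] at [ 642.4 -123.6  151.7] shift cm [ 0.15 -0.21  3.37] twist -0.04 F [-0.1  -0.47  0.35] t 2.6 z-axis [ 2.e-03 -8.e-04 -1.e+00]
```

View pics/wrist.png

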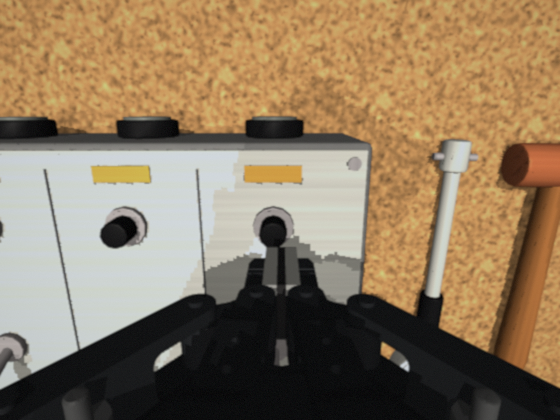

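View pics/side2.png

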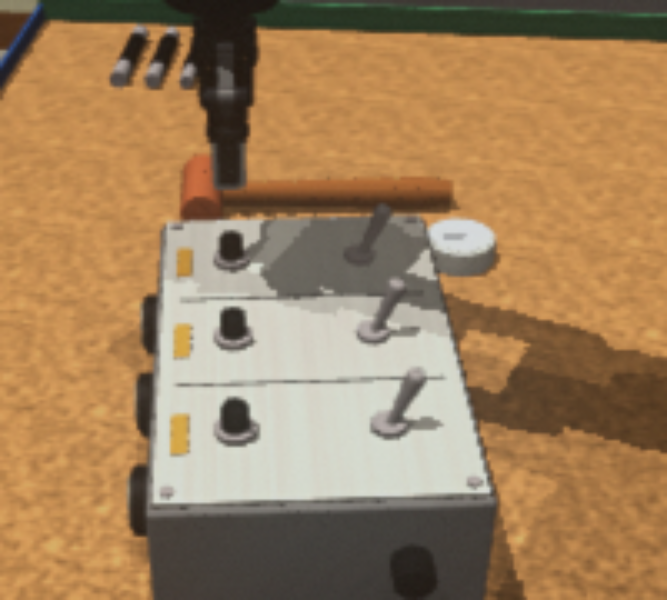

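Viewed so far: 4 pictures. In the wrist view the shut fingertips (col 280, row 265) stand over the right button (272, 232). The side view shows the same alignment.

```bash
python3 -c "
from h import *
go(45,-90,119)"
```

```text
target [ 643.7 -121.4  119. ] at [ 642.5 -123.4  151.5] shift cm [ 0.14 -0.19  3.25] twist -0.02 F [-1.05  0.   -0.1 ] t 2.7 z-axis [ 2.e-03 -8.e-04 -1.e+00]
```

Emit:
step_arm(
  plan="0.14 -0.19 1.5 0 0;0.14 -0.19 2.5 0 0;0.14 -0.19 2.8 0 0;0.14 -0.19 2.8 0 0;0.14 -0.19 2.8 0 0",
)

```text
time_s: 3.2
eef_pos: [643.4, -120.9, 122.1]
ee_rot: [0.0, 0.997, 0.075, 0.0]
force: [0.0, 0.4, -0.2]
grip_width: 0.001
```

```bash
python3 -c "
from h import *
go(45,-90,119)"
```

```text
target [ 643.7 -121.4  119. ] at [ 643.4 -120.9  122.1] shift cm [0.02 0.05 0.31] twist 0.0 F [ 0.04  0.39 -0.24] t 3.2 z-axis [ 3.e-04 -1.e-04 -1.e+00]
```

Emit:
step_arm(
  plan="0 0.05 0.1 0 0;0 0.05 0.2 0 0;0 0.05 0.3 0 0;0 0.05 0.3 0 0;0 0.05 0.3 0 0",
)

```text
time_s: 3.7
eef_pos: [643.3, -121.4, 119.0]
ee_rot: [0.0, 0.997, 0.075, 0.0]
force: [1.1, -0.2, 0.3]
grip_width: -0.0
```

Emit:
step_arm(
  plan="0 0 0.1 0 0;0 0 0.2 0 0;0 0 0.3 0 0;0 0 0.4 0 0;0 0 0.5 0 0;0 0 0.5 0 0;0 0 0.5 0 0",
)

```text
time_s: 4.4
eef_pos: [643.3, -121.4, 114.0]
ee_rot: [-0.0, 0.997, 0.075, -0.0]
force: [-0.7, 0.7, 1.0]
grip_width: 0.0
```

Emit:
step_arm(
  plan="0 0 0.1 0 0;0 0 0.2 0 0;0 0 0.2 0 0",
)

```text
time_s: 4.7
eef_pos: [643.4, -121.4, 111.9]
ee_rot: [-0.0, 0.997, 0.075, 0.0]
force: [0.1, 0.3, 1.4]
grip_width: -0.0
```

Emit:
step_arm(
  plan="0 0 0.05 0 0;0 0 0.1 0 0;0 0 0.1 0 0",
)

```text
time_s: 5.0
eef_pos: [643.4, -121.4, 111.0]
ee_rot: [0.0, 0.997, 0.075, 0.0]
force: [0.2, 0.4, 1.0]
grip_width: 0.002
```

Emit:
step_arm(
  plan="0 0 0.05 0 0;0 0 0.05 0 0;0 0 0.05 0 0",
)

```text
time_s: 5.3
eef_pos: [643.4, -121.4, 110.5]
ee_rot: [0.0, 0.997, 0.075, 0.0]
force: [-0.6, 0.6, 0.9]
grip_width: -0.002
```

Emit:
step_arm(
  plan="0 0 -1.5 0 0;0 -4 -1.5 0 0;0 -9 -1.5 0 0;0 -9 -1.5 0 0;0 -9 -0.85 0 0;0 -9 -0.75 0 0;0 -9 -0.65 0 0;0 -9 -0.65 0 0",
)

```text
time_s: 6.1
eef_pos: [629.9, -33.3, 116.8]
ee_rot: [-0.0, 0.997, 0.074, -0.0]
force: [0.6, 0.9, 0.2]
grip_width: -0.001
```

```bash
python3 -c "
from h import *
go(45,0,115)"
```

```text
target [630.2 -32.4 115. ] at [629.9 -33.3 116.8] shift cm [ 0.04 -0.09  0.18] twist -0.07 F [0.58 0.94 0.16] t 6.1 z-axis [-4.e-04  0.e+00 -1.e+00]
```

Emit:
step_arm(
  plan="0 -0.05 0.1 0 0;0 -0.05 0.2 0 0;0 -0.05 0.3 0 0;0 -0.05 0.3 0 0;0 -0.05 0.3 0 0",
)

```text
time_s: 6.6
eef_pos: [629.9, -32.0, 114.1]
ee_rot: [0.0, 0.997, 0.075, 0.0]
force: [-0.1, -1.4, 0.5]
grip_width: -0.003
```

Emit:
step_arm(
  plan="0 0 0.1 0 0;0 0 0.2 0 0;0 0 0.2 0 0;0 0 0.2 0 0",
)

```text
time_s: 7.0
eef_pos: [629.9, -31.9, 112.0]
ee_rot: [0.0, 0.997, 0.075, 0.0]
force: [0.5, -1.1, 1.0]
grip_width: -0.002
```

Emit:
step_arm(
  plan="0 0 0.05 0 0;0 0 0.1 0 0;0 0 0.15 0 0;0 0 0.15 0 0",
)

```text
time_s: 7.4
eef_pos: [629.9, -31.9, 110.5]
ee_rot: [-0.0, 0.997, 0.075, 0.0]
force: [0.4, 0.2, 1.4]
grip_width: 0.004
```

Same softness at the same depth, so I'll try the left button next.

Emit:
step_arm(
  plan="0 0 -1.5 0 0;0 -4 -1.5 0 0;0 -9 -1.5 0 0;0 -9 -1.5 0 0;0 -9 -0.85 0 0;0 -9 -0.65 0 0;0 -9 -0.45 0 0;0 -9 -0.35 0 0;0 -9 -0.35 0 0",
)

```text
time_s: 8.3
eef_pos: [616.5, 56.4, 113.9]
ee_rot: [0.0, 0.997, 0.075, -0.0]
force: [-0.7, -1.0, 0.7]
grip_width: 0.002
```

Emit:
step_arm(
  plan="0 0 0.1 0 0;0 0 0.2 0 0;0 0 0.2 0 0;0 0 0.2 0 0",
)

```text
time_s: 8.7
eef_pos: [616.4, 57.1, 112.1]
ee_rot: [0.0, 0.997, 0.075, 0.0]
force: [0.2, -0.8, 0.7]
grip_width: -0.003
```

Emit:
step_arm(
  plan="0 0 0.05 0 0;0 0 0.1 0 0;0 0 0.15 0 0;0 0 0.15 0 0",
)

```text
time_s: 9.1
eef_pos: [616.4, 57.1, 110.4]
ee_rot: [-0.0, 0.997, 0.075, 0.0]
force: [-0.5, -0.1, 1.4]
grip_width: -0.002
```

Emit:
step_arm(
  plan="0 0 0.05 0 0;0 0 0.05 0 0;0 0 0.05 0 0",
)

```text
time_s: 9.4
eef_pos: [616.4, 57.1, 110.0]
ee_rot: [-0.0, 0.997, 0.075, 0.0]
force: [1.5, -1.1, 1.6]
grip_width: 0.002
```

Emit:
step_arm(
  plan="0 0 0.05 0 0;0 0 0.05 0 0;0 0 0.05 0 0",
)

```text
time_s: 9.7
eef_pos: [616.4, 57.1, 109.5]
ee_rot: [-0.0, 0.997, 0.075, 0.0]
force: [0.9, -1.0, 1.4]
grip_width: -0.003
```

Emit:
step_arm(
  plan="0 0 0.04 0 0;0 0 0.04 0 0",
)

```text
time_s: 9.9
eef_pos: [616.4, 57.1, 109.0]
ee_rot: [-0.0, 0.997, 0.075, -0.0]
force: [0.2, -0.6, 1.8]
grip_width: -0.001
```

Emit:
step_arm(
  plan="0 0 0.04 0 0;0 0 0.04 0 0",
)

```text
time_s: 10.1
eef_pos: [616.4, 57.1, 108.7]
ee_rot: [-0.0, 0.997, 0.075, 0.0]
force: [0.6, -0.2, 2.2]
grip_width: 0.004
```

Emit:
step_arm(
  plan="0 0 0.04 0 0;0 0 0.04 0 0",
)

```text
time_s: 10.3
eef_pos: [616.4, 57.1, 108.3]
ee_rot: [-0.0, 0.997, 0.075, 0.0]
force: [0.9, -0.2, 1.7]
grip_width: 0.003
```

Emit:
step_arm(
  plan="0 0 0.04 0 0;0 0 0.04 0 0",
)

```text
time_s: 10.5
eef_pos: [616.4, 57.1, 107.9]
ee_rot: [-0.0, 0.997, 0.075, 0.0]
force: [1.3, -0.2, 0.8]
grip_width: 0.004
```

Emit:
step_arm(
  plan="0 0 0.04 0 0;0 0 0.04 0 0",
)

```text
time_s: 10.7
eef_pos: [616.4, 57.1, 107.5]
ee_rot: [0.0, 0.997, 0.075, 0.0]
force: [0.4, -0.5, 2.3]
grip_width: -0.003
```

Emit:
step_arm(
  plan="0 0 0.04 0 0;0 0 0.04 0 0",
)

```text
time_s: 10.9
eef_pos: [616.4, 57.1, 107.3]
ee_rot: [0.0, 0.997, 0.075, 0.0]
force: [0.4, 0.8, 4.4]
grip_width: 0.002
```

Emit:
step_arm(
  plan="0 0 0.02 0 0;0 0 0.02 0 0",
)

```text
time_s: 11.1
eef_pos: [616.4, 57.1, 107.2]
ee_rot: [0.0, 0.997, 0.075, 0.0]
force: [-0.7, -2.0, 5.8]
grip_width: -0.0
```

Emit:
step_arm(
  plan="0 0 0.02 0 0;0 0 0.02 0 0",
)

```text
time_s: 11.3
eef_pos: [616.4, 57.1, 107.1]
ee_rot: [0.0, 0.997, 0.075, 0.0]
force: [-1.1, 0.5, 5.8]
grip_width: -0.001
```

Emit:
step_arm(
  plan="0 0 0.03 0 0;0 0 0.03 0 0",
)

```text
time_s: 11.5
eef_pos: [616.4, 57.1, 107.1]
ee_rot: [0.0, 0.997, 0.075, 0.0]
force: [-2.2, 0.3, 7.9]
grip_width: -0.002
```

Emit:
step_arm(
  plan="0 0 0.03 0 0;0 0 0.03 0 0",
)

```text
time_s: 11.7
eef_pos: [616.4, 57.1, 107.0]
ee_rot: [0.0, 0.997, 0.075, 0.0]
force: [-2.0, 0.2, 9.6]
grip_width: 0.002
```

Left is soft: it hit a solid stop near 7.8 mm, with the force at 9.6 N and no further motion. The contact stiffness is about 7 N/mm, so 0.8 mm steps are safe. Next is the middle button.

Emit:
step_arm(
  plan="0 0 -1.9 0 0;0 4 -1.9 0 0;0 9 -1.9 0 0;0 9 -1.9 0 0;0 9 -1.1 0 0;0 9 -0.8 0 0;0 9 -0.6 0 0;0 9 -0.45 0 0;0 9 -0.4 0 0;0 9 -0.4 0 0",
)

```text
time_s: 12.7
eef_pos: [629.9, -31.4, 110.2]
ee_rot: [-0.0, 0.997, 0.075, 0.0]
force: [-0.1, 2.0, 1.5]
grip_width: -0.005
```

Emit:
step_arm(
  plan="0 0 0.04 0 0;0 0 0.08 0 0;0 0 0.08 0 0",
)

```text
time_s: 13.0
eef_pos: [630.0, -31.7, 109.5]
ee_rot: [-0.0, 0.997, 0.075, 0.0]
force: [-0.4, 3.2, 2.9]
grip_width: 0.004
```

Emit:
step_arm(
  plan="0 0 0.04 0 0;0 0 0.04 0 0;0 0 0.04 0 0",
)

```text
time_s: 13.3
eef_pos: [630.0, -31.8, 109.1]
ee_rot: [-0.0, 0.997, 0.075, 0.0]
force: [-0.5, 2.8, 4.7]
grip_width: 0.0
```

Emit:
step_arm(
  plan="0 0 0.04 0 0;0 0 0.04 0 0;0 0 0.04 0 0",
)

```text
time_s: 13.6
eef_pos: [630.0, -31.8, 108.7]
ee_rot: [-0.0, 0.997, 0.075, 0.0]
force: [1.1, 3.8, 4.9]
grip_width: 0.001
```

Emit:
step_arm(
  plan="0 0 0.04 0 0;0 0 0.04 0 0;0 0 0.04 0 0",
)

```text
time_s: 13.9
eef_pos: [630.0, -31.8, 108.5]
ee_rot: [-0.0, 0.997, 0.075, 0.0]
force: [-1.3, 3.5, 6.4]
grip_width: 0.002
```

Emit:
step_arm(
  plan="0 0 0.04 0 0;0 0 0.04 0 0;0 0 0.04 0 0",
)

```text
time_s: 14.2
eef_pos: [630.0, -31.8, 108.2]
ee_rot: [0.0, 0.997, 0.075, 0.0]
force: [-1.4, 3.8, 7.7]
grip_width: 0.005
```

Emit:
step_arm(
  plan="0 0 0.03 0 0;0 0 0.03 0 0;0 0 0.03 0 0",
)

```text
time_s: 14.5
eef_pos: [630.0, -31.8, 108.1]
ee_rot: [0.0, 0.997, 0.075, 0.0]
force: [-0.8, 3.6, 8.6]
grip_width: -0.001
```

Emit:
step_arm(
  plan="0 0 0.03 0 0;0 0 0.03 0 0;0 0 0.03 0 0",
)

```text
time_s: 14.8
eef_pos: [629.9, -31.9, 107.2]
ee_rot: [0.0, 0.997, 0.075, 0.0]
force: [0.3, 2.5, 4.8]
grip_width: 0.001
```

Emit:
step_arm(
  plan="0 0 0.04 0 0;0 0 0.04 0 0;0 0 0.04 0 0",
)

```text
time_s: 15.1
eef_pos: [629.6, -32.3, 106.2]
ee_rot: [0.0, 0.997, 0.075, -0.0]
force: [0.1, 0.2, 0.6]
grip_width: -0.004
```

The middle button peaked at 8.6 N, then gave way and the force dropped to almost nothing. I'll lift off and look.

Emit:
step_arm(
  plan="0 0 -1 0 0;0 0 -4 0 0;-4 0 -8 0 0;-9 0 -8 0 0;-12 0 -8 0 0;-12 0 -8 0 0;-12 0 -8 0 0",
)

```text
time_s: 15.8
eef_pos: [511.2, -50.2, 187.5]
ee_rot: [0.0, 0.997, 0.075, 0.001]
force: [-0.6, -0.2, -0.2]
grip_width: -0.001
```

```bash
python3 -c "
from h import *
P0=np.load('side.npy')
im,d=cams.capture('side'); save('side3',cv2.resize(im[130:270,210:370],(686,600)))
P=cloud('side',d)
for by in (90,0,-90):
    c=C+45*X+by*Y; m=(np.hypot(P[...,0]-c[0],P[...,1]-c[1])<10)
    m0=(np.hypot(P0[...,0]-c[0],P0[...,1]-c[1])<10); print(by,np.percentile(P0[m0][:,2],95).round(1),np.percentile(P[m][:,2],95).round(1))
go(-110,0,120)
"
```

```text
90 117.6 117.1
0 117.3 107.9
-90 117.4 117.4
target [476.9 -55.5 120. ] at [511.8 -50.1 187.2] shift cm [-3.53  0.01  6.72] twist -0.01 F [ 0.86 -0.02  0.04] t 15.85 z-axis [ 1.e-03 -5.e-04 -1.e+00]
```

View pics/side3.png

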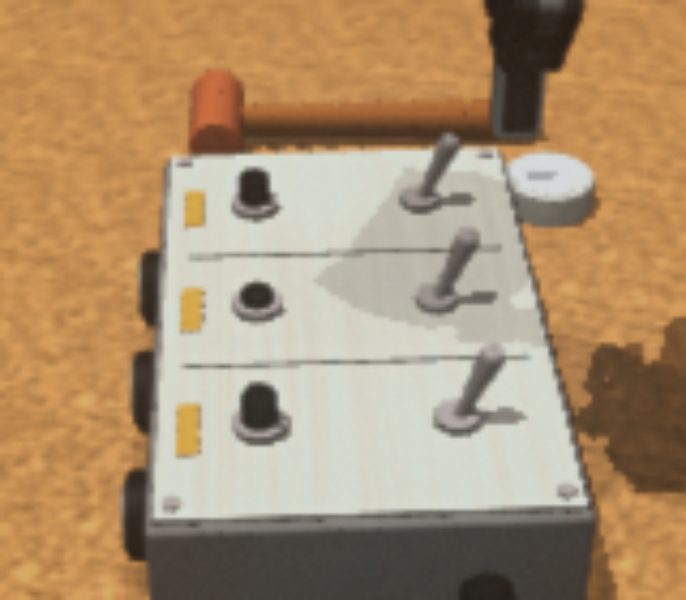

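The middle button at crop (258,298) stays in, 10 mm lower by depth. The outer two are out and all toggles are off. Next I'll bring the finger down behind the middle toggle.

Emit:
step_arm(
  plan="-3.5 0 1 0 0;-3.5 0 4 0 0;-3.5 0 6.5 0 0;-3.5 0 7.2 0 0;-3.5 0 7.2 0 0;-3.5 0 7.2 0 0",
)

```text
time_s: 16.45
eef_pos: [477.5, -55.3, 115.6]
ee_rot: [0.0, 0.997, 0.075, 0.001]
force: [-0.5, 1.1, -0.2]
grip_width: 0.005
```

```bash
python3 -c "
from h import *
go(-65,0,115)
go(-46,0,115)
"
```

```text
target [521.4 -48.8 115. ] at [477.5 -55.3 115.6] shift cm [4.44 0.02 0.06] twist 0.02 F [-0.55  1.13 -0.2 ] t 16.45 z-axis [ 1.4e-03 -5.0e-04 -1.0e+00]
target [540.2 -46.  115. ] at [477.5 -55.3 115.6] shift cm [6.34 0.02 0.07] twist 0.02 F [-0.55  1.13 -0.2 ] t 16.45 z-axis [ 1.4e-03 -5.0e-04 -1.0e+00]
```

Emit:
step_arm(
  plan="1.5 0 0 0 0;2.5 0 0 0 0;3 0 0 0 0;3.5 0 0 0 0;4 0 0 0 0;4.5 0 0 0 0;5 0 0 0 0;5.4 0 0 0 0;5.6 0 0 0 0;5.6 0 0 0 0",
)

```text
time_s: 17.45
eef_pos: [532.2, -46.7, 114.7]
ee_rot: [0.0, 0.997, 0.075, 0.0]
force: [-0.1, -0.3, -0.1]
grip_width: 0.002
```

Emit:
step_arm(
  plan="0.1 0 0 0 0;0.2 0 0 0 0;0.3 0 0 0 0;0.3 0 0 0 0",
)

```text
time_s: 17.85
eef_pos: [534.9, -46.2, 114.6]
ee_rot: [-0.0, 0.997, 0.075, -0.0]
force: [-1.6, -1.3, 0.2]
grip_width: 0.002
```

```bash
python3 -c "
from h import *
im,d=cams.capture('side'); save('side4',cv2.resize(im[130:270,210:370],(686,600)))
go(-46,0,115)
"
```

```text
target [540.2 -46.  115. ] at [534.9 -46.2 114.6] shift cm [ 0.53  0.05 -0.04] twist -0.0 F [-1.33 -1.02 -0.21] t 17.9 z-axis [-1.e-04  1.e-04 -1.e+00]
```

View pics/side4.png

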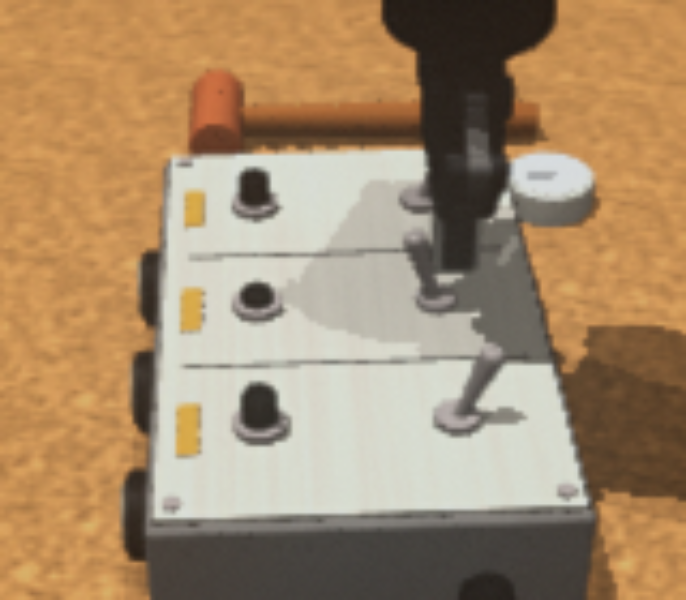

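The middle toggle is thrown past its middle, with its tip at (415,240) leaning away from the robot. I'll push on until the force shows the stop.

Emit:
step_arm(
  plan="0.1 0 0 0 0;0.2 0 0 0 0;0.3 0 0 0 0;0.3 0 0 0 0",
)

```text
time_s: 18.3
eef_pos: [537.7, -45.8, 114.5]
ee_rot: [-0.0, 0.997, 0.075, -0.0]
force: [-2.7, -1.0, -0.5]
grip_width: -0.002
```

Emit:
step_arm(
  plan="0.1 0 0 0 0;0.2 0 0 0 0;0.2 0 0 0 0;0.2 0 0 0 0",
)

```text
time_s: 18.7
eef_pos: [538.2, -45.6, 114.3]
ee_rot: [-0.0, 0.997, 0.075, -0.002]
force: [-11.4, -3.0, 2.0]
grip_width: 0.001
```

The force rose to about 12 N with the finger stalled, so the toggle is on its stop. I'll back off, lift and check.

Emit:
step_arm(
  plan="-1 0 0 0 0;-4 0 0 0 0;-7 0 -2 0 0;-10 0 -6 0 0;-13 0 -9 0 0;-13 0 -9 0 0;-13 0 -9 0 0",
)

```text
time_s: 19.4
eef_pos: [411.9, -65.2, 205.4]
ee_rot: [0.001, 0.997, 0.075, 0.002]
force: [-0.4, -0.3, -0.3]
grip_width: -0.001
```

```bash
python3 -c "
from h import *
im,d=cams.capture('side'); save('side5',cv2.resize(im[130:270,210:370],(686,600)))
P=cloud('side',d); z=P[...,2]
for by in (90,0,-90):
    c=C+45*X+by*Y; m=(np.hypot(P[...,0]-c[0],P[...,1]-c[1])<10); print(by,'btn z',np.percentile(z[m],95).round(1))
    r=(P[...,:2]-C)@np.stack([X,Y],1); m=(abs(r[...,1]-by)<20)&(abs(r[...,0]+42)<35)&(z>108)&(z<140)
    k=m&(z>z[m].max()-5); tip=np.append(r[k].mean(0),z[k].mean()); print('tip box',tip.round(1),'angle',round(.42+np.arctan2(tip[0]+42,tip[2]-95),2))
print(readout.sense()['force'],readout.sense()['eef_pos'])
"
```

```text
90 btn z 117.0
tip box [-54.7  94.9 134.6] angle 0.11
0 btn z 107.9
tip box [-26.4   4.6 134.3] angle 0.8
-90 btn z 117.5
tip box [-55.9 -84.9 135.6] angle 0.09
[-0.68634774  0.40716234 -0.71857311] [411.79338493 -64.95906076 204.53946204]
```

View pics/side5.png

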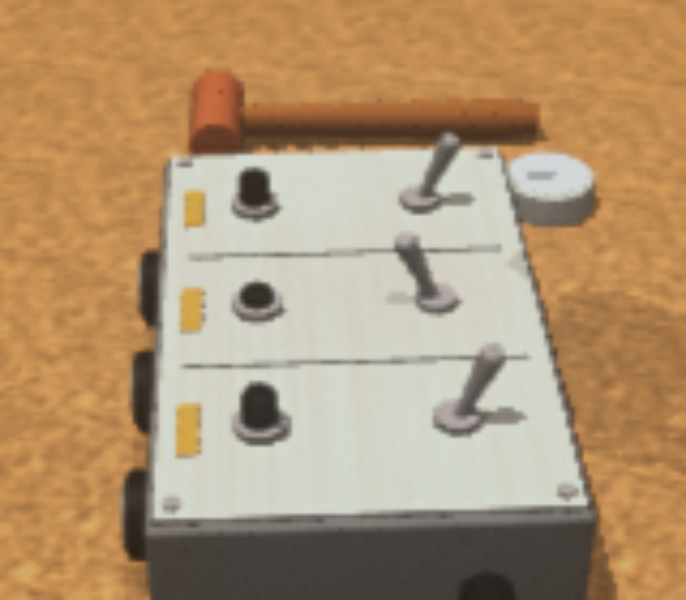

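The middle toggle's tip at (407,242) leans fully away, the middle button is in, and the others are unchanged.

```bash
python3 -c "
from rig import workorder
print(workorder.finish_job())"
```

```text
the job is handed in; nothing more can be done
None
```

The middle breaker was the sound one. Its button is reset and stays in, its toggle is fully on, and I handed the job in at about 19.5 s. The hand-in gives no verdict.

**Buttons:**
- **Left:** it stayed soft down to a solid stop about 8 mm in (9.6 N reading there), and came back out.
- **Right:** it was only pressed about 4.5 mm. It was still soft there, as all three were, so it was not ruled out before I moved on. It came back out.
- **Middle:** it rose to 8.6 N, gave way and snapped over. The highest force I read on any button was 9.6 N.

**Toggle:** I pushed the middle one until the finger stalled against its stop at about 12 N, then backed off.

**Last checks:**
- **Middle circuit:** the side camera put the button about 10 mm down and the toggle at about 0.80 rad.
- **Other two circuits:** their buttons were out. Their toggles measured 0.09 to 0.11 rad rather than 0, which I put down to measuring error since I never touched them.
- **Robot:** it was clear of everything.
- **Bystanders:** I did not measure whether they moved. The finger stayed over the box, and the last pictures show the mallet and the gauge's dial where they were. The gauge box was outside those crops.

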